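# Open the child-safe tablet vial at the eye-screening desk

## Task

Slide the blue cover of the white case fully open; then grip the red child-safe cap of the vial inside, press it down all the way, turn it anticlockwise (seen from above) about a sixth to a fifth of a turn while pressing, and lift it off. Finish while still holding the cap: keep it still and level in the gripper, straight above the open vial with about 8 cm of free space between cap and vial mouth, so that a tablet can be picked out. Leave the cover open and do not disturb the other things on the desk.

Things in the scene. Friction and masses are not known exactly. Their poses are not given: they have to be found in the camera images.
- case: White storage case fixed to the desk, 164 mm (x) by 308 mm (y), 110 mm high over two low lips along its long sides; origin at the centre of its underside, z up. Its -y half is a well, 140 x 148 mm inside, floor 6 mm up, that holds only the vial with its cap, so fingers can go down around the cap. Its +y half is closed by a deck, over which the cover slides.
- cover (a joint): Slide joint of the flat translucent blue cover (150 x 144 mm, 5 mm thick, its underside 104 mm above the desk): 0 m = closed over the well, 0.140 m = fully open, growing along the case's +y. It stays where left; friction about 1.5 N.
- cover_grip (a point): Centre of the upright blue grip bar on the cover: the bar is 64 mm long along the case's x, 12 mm thick along the case's y, and stands 24 mm above the cover (centre 121 mm, top 133 mm above the desk). It moves with the cover; its axes are those of the case.
- cap_center (a point): Centre (half-way up) of the loose red push-and-turn cap on the vial: round, 50 mm in diameter, 26 mm high, 30 g, z up. Locked, its centre is 84 mm, its top 97 mm, its lower rim 71 mm above the desk. A spring pushes it up: about 4 N locked, 10 N at the hard stop 6.5 mm lower. Below it the vial is narrower than the cap, so fingertips may reach past the rim.
- vial_mouth (a point): Centre of the mouth of the amber vial (top of its neck, under the cap), 83 mm above the desk, on the axis of vial and cap, at x=0, y=-74 mm of the case; z up. The vial, 42 mm in diameter, stands upright and is fixed in the case: it neither turns nor lifts.
- cap: The same red cap; origin at the centre of its lower rim, 13 mm under cap_center; at the start its axes are those of the case. It turns only while held at least 4.5 mm down: anticlockwise from above; clockwise is blocked. It comes free of the vial's three lugs from 35 degrees on, best at 60 to 70, and stops hard at 86 degrees. Unpressed it is locked; forcing it over the lock does not count.
- spare_vial: Bystander: closed amber vial with white cap, 50 mm in diameter, 86 mm high, on the desk; origin under its centre.
- viewer: Bystander: white hand-held viewer with black eyecup lying on the desk, about 165 x 110 x 47 mm; origin under its handle's middle.
- occluder: Bystander: flat black eye paddle, 190 mm long, 5 mm thick; origin under its handle's middle.
- lens_tray: Bystander: grey divided tray, 140 x 200 x 30 mm; origin under its centre.
- books: Bystander: two blue books stacked, 150 x 210 x 33 mm; origin under their centre.

How it is judged:
By the outcome, as a careful person would: the job done as asked, in the order asked, and still so for the second after the job is handed in, while the arm keeps its last pose, push and grip.
It also fails if it takes over 51 s, if anything falls off the work surface, if the arm or the gripper's body presses on something with over 40 N, if the wrist force passes 120 N, or if a joint passes its speed limit or range.

## Robot

A 6-joint arm with a two-finger parallel gripper is mounted at the origin on the work surface. World frame = base frame: x ahead of the robot, y to its left, z up, the work surface at z = 0. Lengths are in m, angles in rad, forces in N, time in s.
With the tool pointing down it reaches from about 0.35 to 0.925 m from the base axis. Payload 6.4 kg.
Tool frame: the origin (TCP) lies at the very end of the fingers, on their centre line; the grasp point (between the pads) lies 19 mm behind it; z points along the fingers, y is the direction in which the jaws open and shut (so a half turn about z gives the same grasp; the last joint's range is limited). The gripper opens to 85 mm and grips with 20 to 120 N. Pads are 22 mm wide; open, the fingers measure 114 mm over their backs; the gripper's body (76 mm by 85 mm) begins 54 mm behind the grasp point. The pads swing forward as they close: fully open they stand 13 mm farther back than shut.
Start: joints at [-1.359, 0.245, 1.558, -0, 1.339, -0.174], TCP at [0.245, -0.602, 0.231] pointing down, gripper open.
Joint ranges: [-3.13, 3.13], [-1.02, 2.26], [0.13, 2.54], [-0.95, 4.09], [0.21, 2.88], [-2.74, 2.74]. Speed limits (rad/s): [2.57, 2.57, 3.14, 3.14, 3.14, 3.14].

## Interface

Orientations are given as a unit quaternion [x, y, z, w].
In Python, from bench import reach, move_l, move_joints, release, grab, hold, solve_ik, read_camera, MotionError, job_done, look_for, read_time, read_joint_pos, read_qvel, read_joint_torque, read_position, read_ee_rot, read_ft_force, read_moment, read_finger_gap gives the robot as it stands. Calls block until the motion is done:
- reach(position, orientation): joint-space move of the TCP to a pose.
- move_l(position, feed=0.15, ori=None): straight line of the TCP; ori=None keeps the orientation; feed is the mean speed in m/s.
- move_joints(angles): joint-space move.
- release() and grab(): open the fingers fully, or close them until they stop; the grip force is fixed at half the most.
- hold(seconds).
- solve_ik(position, orientation): joint angles nearest the present ones, or None.
- read_camera(name): name is "side" or "top"; returns a dict with "pixels" (400x640x3 uint8, red, green, blue), "z_map" (400x640 float32, m along the optical axis (not along the pixel's ray), 0 where there is no reading), "fov_y" (degrees; the focal length in pixels is half the picture's height over the tangent of half this angle, whatever the lens; pixels are square), "cx", "cy" (the principal point, pixels), "R" (3x3) and "t" (3): a world point X has camera coordinates R X + t. Camera axes: x right, y down, z forward; pixel columns grow to the right and rows downward; lengths in m; the calibration is good to about 2 mm. A picture is of the moment at which its call begins.
A pose or a line that the arm cannot do raises MotionError and nothing moves.
- job_done(): hands the job in, once; it reports no verdict.
Trained networks look in a picture, given as the dict that the camera call returned (one of the last four; its "shot" number tells which), for a name from the list of things; names that differ only in an ending like _2 or _b are one class to them, and where a whole thing is asked for, a point or a joint stands for the part that bears it (a point fixed in the world has none). Each returns a list of dicts, best first, with "p" (0 to 1); they miss things now and then, are a little off and sometimes report something else, mostly with a low value. They report only what shows in the picture. A call takes as long as a camera call.
- look_for(picture, target): "rect" ([left, top, right, bottom] in pixels, round what is visible of it).
Readings, each from a call of its own:
- read_time(): time.
- read_joint_pos(): joint angles.
- read_qvel(): joint speeds.
- read_joint_torque(): joint torques, N m.
- read_position(): TCP position.
- read_ee_rot(): TCP orientation.
- read_ft_force(): force on the tool from outside, world axes, zero at the start.
- read_moment(): the same for the moment, N m.
- read_finger_gap(): finger opening in m.
Only numpy, scipy, OpenCV 4.12 (cv2) and the standard library are available. Lean on these libraries where they do the work, as an engineer would, in place of code of your own. Each camera call takes 0.05 s, during which the arm holds its last target. There are 200 camera calls.

## Working session

There is one attempt and no reset: what is moved stays moved. The work goes in short steps, each a Python script; the robot and the scene stay as the last script left them, time stands still between calls to the robot, and variables do not carry over. Pictures are saved under pics/ and viewed, on a budget of 10 in all, crops included, one or two more only if the job needs it, and the job is handed in when it is done.

```bash
ls; mkdir -p pics
cat > h.py <<'E'
import numpy as np, cv2
from bench import *
def pts(c):
    f=200/np.tan(np.radians(c["fov_y"])/2); z=c["z_map"]
    v,u=np.mgrid[:z.shape[0],:z.shape[1]]
    P=np.stack([(u-c["cx"])/f*z,(v-c["cy"])/f*z,z],-1)
    return (P-c["t"])@c["R"]      # R^T (P-t)
def save(c,n): cv2.imwrite("pics/"+n,c["pixels"][...,::-1])
E
python3 - <<'E'
from h import *
for n in("top","side"):
    c=read_camera(n); save(c,n+"0.png"); P=pts(c)
    print(n,c["fov_y"],c["cx"],c["cy"],c["R"].round(3).tolist(),c["t"])
    for k in("case","cover","cover_grip","cap_center","vial_mouth","spare_vial","viewer","occluder","lens_tray","books"):
        for d in look_for(c,k)[:2]:
            l,t,r,b=[int(x) for x in d["rect"]]
            m=P[(t+b)//2,(l+r)//2]; print(k,round(d["p"],2),(l,t,r,b),m.round(3))
print(read_time())
E
```

```text
pics
top 56.877454813577465 321.34166830504876 209.3288165477824 [[-0.022, -1.0, 0.008], [-0.998, 0.022, -0.058], [0.058, -0.009, -0.998]] [0.02051022 0.52168899 1.05891512]
case 0.74 (232, 160, 356, 236) [0.548 0.082 0.108]
case 0.15 (151, 157, 199, 209) [0.61  0.439 0.001]
cover 0.86 (281, 168, 346, 236) [0.534 0.031 0.135]
cover_grip 0.95 (282, 170, 350, 234) [0.536 0.024 0.108]
spare_vial 0.76 (436, 211, 457, 227) [ 0.484 -0.329  0.086]
spare_vial 0.51 (440, 243, 518, 302) [ 0.333 -0.434  0.035]
viewer 0.88 (150, 160, 200, 208) [ 0.607  0.439 -0.   ]
viewer 0.48 (234, 158, 356, 239) [0.548 0.079 0.109]
occluder 0.68 (147, 220, 189, 277) [0.42  0.458 0.003]
lens_tray 0.85 (435, 135, 513, 194) [ 0.644 -0.438  0.027]
books 0.94 (439, 241, 521, 305) [ 0.33  -0.438  0.032]
books 0.74 (283, 169, 347, 235) [0.534 0.026 0.134]
side 42.95671336583996 317.92630613107224 198.0086535648634 [[0.883, -0.47, -0.006], [-0.319, -0.59, -0.742], [0.345, 0.657, -0.67]] [-0.44914224  0.23848752  1.51243668]
case 0.88 (283, 149, 354, 230) [0.525 0.029 0.112]
cover 0.83 (293, 170, 349, 211) [0.534 0.025 0.107]
cover_grip 0.69 (292, 169, 351, 210) [0.537 0.03  0.106]
vial_mouth 0.68 (298, 317, 379, 392) [ 0.313 -0.476  0.033]
vial_mouth 0.61 (316, 207, 329, 212) [ 0.52  -0.008  0.056]
spare_vial 0.23 (281, 148, 355, 228) [0.523 0.024 0.121]
viewer 0.83 (277, 126, 308, 156) [0.606 0.394 0.043]
viewer 0.64 (292, 174, 350, 211) [0.53  0.017 0.106]
lens_tray 0.89 (390, 263, 477, 334) [ 0.641 -0.441  0.017]
books 0.66 (298, 319, 378, 390) [ 0.313 -0.476  0.033]
1.1
```

```bash
cd pics; python3 -c "
import cv2,numpy as np
cv2.imwrite('both.png',cv2.resize(np.vstack([cv2.imread('top0.png'),cv2.imread('side0.png')]),(480,600)))"
```

```text
(no output)
```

View pics/top0.png

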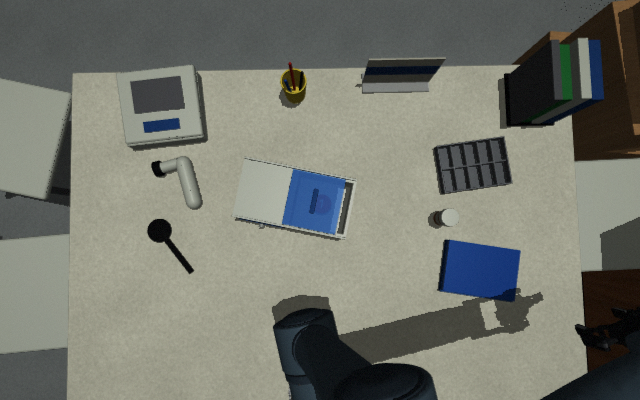

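View pics/side0.png

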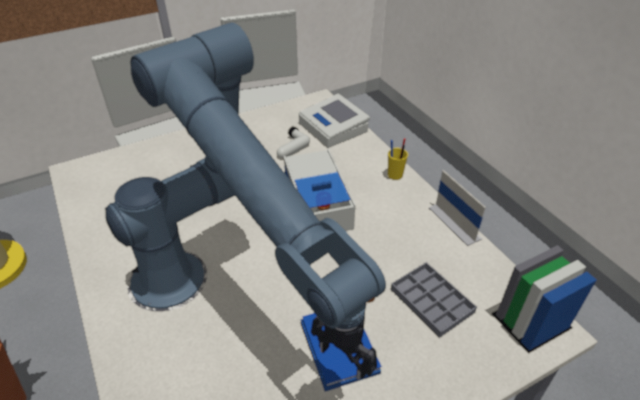

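The top view shows the case at about (234–356, 158–239). The blue cover is over its right (−y) half, with the bar near (314, 202) and the red cap showing through at about (322, 205). Nothing stands close to the case. Next I'll fit the case, cover and bar from depth and colour.

Run:
```python
from h import *
for n in("top","side"):
    c=read_camera(n); P=pts(c); rgb=c["pixels"].astype(int)
    near=(np.hypot(P[...,0]-.545,P[...,1]-.07)<.22)&(c["z_map"]>0)
    hi=near&(P[...,2]>.09)&(P[...,2]<.16)
    if n=="side": hi&=P[...,2]<.14
    nl,lab,st,ce=cv2.connectedComponentsWithStats(hi.astype(np.uint8))
    print(n,[(s.tolist()) for s in st[1:] if s[4]>20])
    k=1+np.argmax(st[1:,4]); hi=lab==k
    def rect(m): return cv2.minAreaRect(P[m][:,:2].astype(np.float32))
    print("case",rect(hi),np.percentile(P[hi][:,2],[5,50,95]))
    blue=near&(rgb[...,2]-rgb[...,0]>60)&(P[...,2]>.09)
    print("blue",blue.sum(),rect(blue),np.median(P[blue],0))
    bar=near&hi&(P[...,2]>.122)
    print("bar",bar.sum(),rect(bar) ,P[bar].mean(0))
    red=near&(rgb[...,0]-rgb[...,1]>40)
    print("red",red.sum(),P[red].mean(0) if red.any() else 0)
    x=cv2.resize(c["pixels"][140:250,220:370] if n=="top" else c["pixels"][130:240,260:410],None,fx=5,fy=5,interpolation=cv2.INTER_CUBIC)
    cv2.imwrite("pics/crop_%s.png"%n,x[...,::-1])
print(read_ee_rot(),read_finger_gap())
```

```text
top [[232, 157, 126, 83, 6674]]
case ((0.5500942468643188, 0.08090254664421082), (0.3086788058280945, 0.16412568092346191), 77.2131118774414) [0.10148547 0.107239   0.1125717 ]
blue 2975 ((0.539021372795105, 0.03011932224035263), (0.14297416806221008, 0.1491263508796692), 77.29727935791016) [0.5383406  0.03027095 0.10983101]
bar 115 ((0.5379481315612793, 0.029807543382048607), (0.011752835474908352, 0.06340018659830093), 77.24189758300781) [0.53798159 0.02962663 0.13338243]
red 0 0
side [[283, 149, 72, 68, 2758]]
case ((0.5476897358894348, 0.08082233369350433), (0.3212055265903473, 0.165502667427063), 77.29419708251953) [0.09574695 0.10348129 0.11183337]
blue 1244 ((0.5377463102340698, 0.027706533670425415), (0.14722730219364166, 0.15367022156715393), 76.54654693603516) [0.53598915 0.02218345 0.10626075]
bar 81 ((0.534061074256897, 0.028339767828583717), (0.020452573895454407, 0.061953105032444), 80.3937759399414) [0.53414353 0.02660228 0.12822146]
red 25 [ 0.52457393 -0.01432941  0.07032216]
[ 9.81452068e-01  1.91707686e-01  1.58862976e-06 -3.38665703e-05] 0.08548701690890353
```

View pics/crop_top.png

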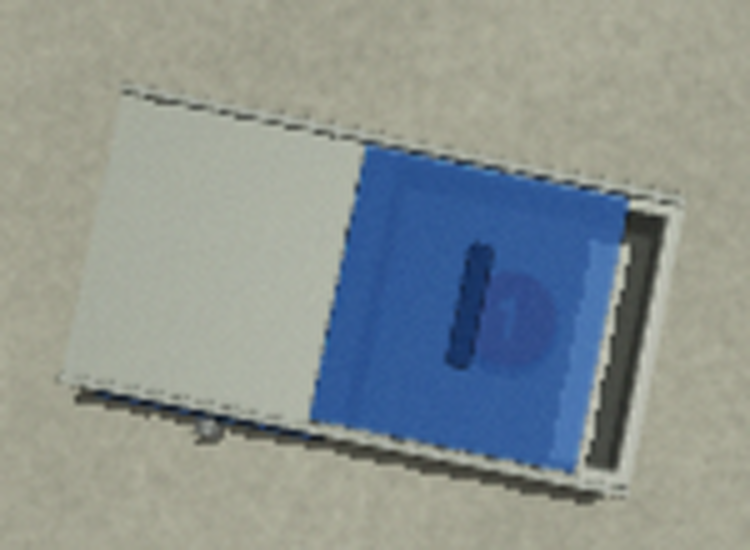

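The fit agrees with the model. The case measures 309×164 mm, centred at (0.550, 0.081) with yaw −12.8°. The bar is 52.5 mm toward −y, so the cover is already about 22 mm open. Now I'll open it fully.

```bash
cat >> h.py <<'E'
from scipy.spatial.transform import Rotation as Ro
C=np.array([.5500,.0809]); YAW=np.radians(-12.78)
ex=np.array([np.cos(YAW),np.sin(YAW)]); ey=np.array([-ex[1],ex[0]])
def W(x,y,z): return [*(C+x*ex+y*ey),z]
def ori(a):   # tool down, jaws along world angle a
    y=np.array([np.cos(a),np.sin(a),0]); z=np.array([0,0,-1.])
    return Ro.from_matrix(np.stack([np.cross(y,z),y,z],1)).as_quat()
def st(s=""): print(s,"t%.2f"%read_time(),np.round(read_position(),4),"F",np.round(read_ft_force(),1),"gap %.4f"%read_finger_gap(),flush=True)
E
python3 - <<'E'
from h import *
for a in (YAW+np.pi/2,YAW-np.pi/2): print("bar",solve_ik(W(0,-.0525,.2),ori(a)))
for d in (0,90,180,-90):
    print("cap",d,solve_ik(W(0,-.074,.062),ori(YAW+np.radians(d))),solve_ik(W(0,-.074,.062),ori(YAW+np.radians(d+68))))
E
```

```text
bar [-1.55264141e-01  1.65732603e-02  1.86898479e+00 -4.44089210e-16
  1.25603460e+00 -1.50300739e+00]
bar [-1.55264141e-01  1.65732603e-02  1.86898479e+00 -4.44089210e-16
  1.25603460e+00  1.63858526e+00]
cap 0 [-1.96212314e-01  2.00339143e-01  1.95413473e+00 -4.44089210e-16
  9.87118782e-01  2.68407644e-02] [-1.96212314e-01  2.00339143e-01  1.95413473e+00 -4.44089210e-16
  9.87118782e-01 -1.15998313e+00]
cap 90 [-1.96212314e-01  2.00339143e-01  1.95413473e+00 -4.44089210e-16
  9.87118782e-01 -1.54395556e+00] [-1.96212314e-01  2.00339143e-01  1.95413473e+00 -4.44089210e-16
  9.87118782e-01 -2.73077945e+00]
cap 180 None [-1.96212314e-01  2.00339143e-01  1.95413473e+00 -4.44089210e-16
  9.87118782e-01  1.98160953e+00]
cap -90 [-1.96212314e-01  2.00339143e-01  1.95413473e+00 -4.44089210e-16
  9.87118782e-01  1.59763709e+00] [-1.96212314e-01  2.00339143e-01  1.95413473e+00 -4.44089210e-16
  9.87118782e-01  4.10813200e-01]
```

Run:
```python
from h import *
o=ori(YAW+np.pi/2)
reach(W(0,-.0525,.19),o); st("above")
move_l(W(0,-.0525,.1145),.12); st("down")
grab(); st("grip")
move_l(W(0,-.0525+.110,.1145),.09); st("slid")
for d in np.arange(.113,.128,.0015):
    move_l(W(0,-.0525+d,.1145),.03); F=read_ft_force(); f=float(np.dot(F[:2],ey)); print(round(d,4),round(f,1))
    if f<-14: break
st("stop"); c=read_camera("top"); save(c,"slid.png"); P=pts(c)
b=(np.hypot(P[...,0]-C[0],P[...,1]-C[1])<.22)&(c["pixels"][...,2].astype(int)-c["pixels"][...,0]>60)&(P[...,2]>.09)&(P[...,2]<.114)
q=(P[b][:,:2]-C)@ey; print("blue y",np.percentile(q,[.5,50,99.5]),b.sum())
```

```text
above t3.67 [0.5386 0.029  0.1901] F [-0.4 -0.6  0.6] gap 0.0854
down t4.46 [0.539  0.0295 0.1152] F [-0.5 -0.1 -0. ] gap 0.0854
grip t5.12 [0.5384 0.0297 0.1148] F [-1.8  0.4  2.7] gap 0.0103
slid t6.50 [0.563  0.138  0.1148] F [-1.2  1.6  5.5] gap 0.0107
0.113 -0.1
0.1145 -0.3
0.116 0.0
0.1175 -3.6
0.119 -10.9
0.1205 -16.0
stop t8.00 [0.5644 0.1439 0.1148] F [ -7.2 -14.8  10.1] gap 0.0103
blue y [-0.00726068  0.00991828  0.13454246] 717
```

Run:
```python
from h import *
release(); st("rel")
p=read_position(); move_l([p[0],p[1],.19],.15)
reach(W(0,-.074,.24),ori(YAW)); st("over cap")
for n in("top","side"):
    c=read_camera(n); save(c,n+"2.png"); P=pts(c); r=c["pixels"].astype(int)
    near=np.hypot(P[...,0]-C[0],P[...,1]-C[1])<.22
    red=near&(r[...,0]-r[...,1]>60)&(r[...,0]-r[...,2]>60)
    if red.any():
        Q=P[red]; top=Q[Q[:,2]>.092]; print(n,red.sum(),len(top),Q.mean(0).round(4),len(top) and cv2.minEnclosingCircle(top[:,:2].astype(np.float32)),np.percentile(Q[:,2],[5,50,95]))
    b=near&(r[...,2]-r[...,0]>60)&(P[...,2]>.09)&(P[...,2]<.114)
    if b.any(): print("blue y",np.percentile((P[b][:,:2]-C)@ey,[.5,99.5]),b.sum())
    for d in look_for(c,"cap_center")[:2]: print(d["p"],d["rect"])
print("exp",W(0,-.074,.097))
i=np.hstack([cv2.resize(cv2.imread("pics/top2.png")[130:260,210:370],None,fx=2.5,fy=2.5),cv2.resize(cv2.imread("pics/side2.png")[110:240,240:400],None,fx=2.5,fy=2.5)])
cv2.imwrite("pics/p2.png",i)
```

```text
rel t8.76 [0.5651 0.1473 0.1145] F [ 0.  -0.4 -0.6] gap 0.0854
over cap t10.60 [0.5333 0.009  0.2391] F [-0.2 -0.5 -0.3] gap 0.0856
blue y [0.03137656 0.13495519] 1953
side 155 85 [ 0.5288 -0.002   0.0891] ((0.5305654406547546, 0.003893195651471615), 0.02540367841720581) [0.07362084 0.09277399 0.09791906]
blue y [-0.01088453  0.13309897] 993
0.78 [318.1, 193.7, 331.1, 211.7]
exp [np.float64(0.5336306011335218), np.float64(0.008733229386717473), 0.097]
```

View pics/p2.png

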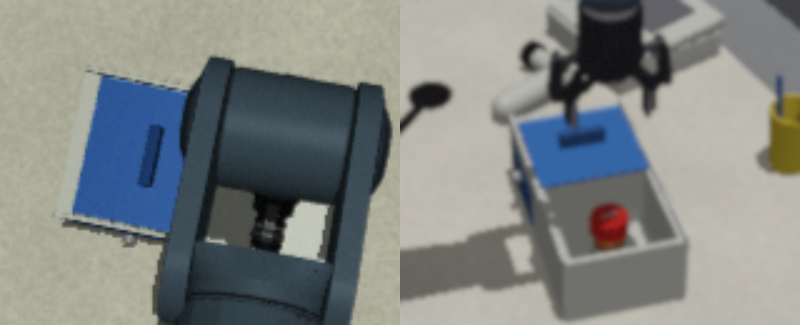

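The cover is fully open (bar near (150, 155) in the left crop). The red cap sits in the clear well at about (608, 225) in the right crop, with the open fingers above it. Now I'll go down and grip the cap.

Run:
```python
from h import *
move_l(W(0,-.074,.13),.15); move_l(W(0,-.074,.064),.08); st("down")
grab(); st("grip"); hold(.1); st(); print(read_moment())
```

```text
down t12.66 [0.5341 0.0086 0.0645] F [ 0.1 -0.1 -0.5] gap 0.0856
grip t13.08 [0.5336 0.0088 0.0644] F [-2.5  0.7  4. ] gap 0.0486
 t13.18 [0.5335 0.0088 0.0643] F [-4.   2.   5.4] gap 0.0490
[ 0.10138508  0.55710466 -0.03932171]
```

Run:
```python
from h import *
for d in (.003,.005,.0065,.0075,.0085,.0095):
    move_l(W(0,-.074,.064-d),.02); st(d)
    if read_ft_force()[2]>26: break
print(read_moment())
```

```text
0.003 t13.48 [0.5336 0.0088 0.0613] F [-3.5  0.8  5.9] gap 0.0492
0.005 t13.73 [0.5336 0.0088 0.0595] F [-4.6 -0.3  8.1] gap 0.0490
0.0065 t13.98 [0.5336 0.0087 0.0582] F [-5.4 -0.   8.9] gap 0.0487
0.0075 t14.23 [0.5337 0.0088 0.058 ] F [-8.4  0.3 14. ] gap 0.0485
0.0085 t14.48 [0.5337 0.0088 0.0578] F [-12.1   1.3  21.2] gap 0.0489
0.0095 t14.73 [0.5337 0.0087 0.0577] F [-15.3   1.9  28.4] gap 0.0484
[0.25405733 2.43676182 0.04175577]
```

Hard stop found at about 6.5 mm of travel. I'll keep a press of about 18 N and turn.

Run:
```python
from h import *
z=.064-.0082
move_l(W(0,-.074,z),.02); st("press")
for a in (8,20,32,44,56,66):
    move_joints(solve_ik(W(0,-.074,z),ori(YAW+np.radians(a))))
    y=Ro.from_quat(read_ee_rot()).as_matrix()[:,1]
    st(a); print("  turned %.1f"%np.degrees(np.arctan2(y[1],y[0])-YAW),"Mz %.2f"%read_moment()[2])
    if abs(read_moment()[2])>3: break
```

```text
press t14.98 [0.5337 0.0087 0.0579] F [-10.3   1.9  19.1] gap 0.0486
8 t15.24 [0.5352 0.0085 0.058 ] F [-5.3  1.8 14.4] gap 0.0488
  turned 8.0 Mz 0.03
20 t15.56 [0.5352 0.0086 0.058 ] F [-4.4  1.3 14.1] gap 0.0489
  turned 20.0 Mz 0.01
32 t15.88 [0.535  0.0089 0.058 ] F [-4.6  3.  14.5] gap 0.0487
  turned 32.0 Mz 0.01
44 t16.19 [0.535  0.0091 0.058 ] F [-5.2  3.6 14.5] gap 0.0488
  turned 44.0 Mz 0.03
56 t16.51 [0.5349 0.0092 0.058 ] F [-4.9  4.1 14.2] gap 0.0487
  turned 56.0 Mz 0.16
66 t16.80 [0.5348 0.0091 0.058 ] F [-6.3  3.5 15.4] gap 0.0489
  turned 66.0 Mz 0.02
```

Run:
```python
from h import *
o=ori(YAW+np.radians(66))
ok=True
for z in (.062,.066,.071,.078):
    move_l(W(0,-.074,z),.04,o); st(z)
    if read_ft_force()[2]<-8: ok=False; print("STUCK"); break
if ok:
    move_l(W(0,-.074,.1565),.08,o); hold(.3); st("up")
    for n in("top","side"):
        c=read_camera(n); save(c,n+"3.png")
    P=pts(c); r=c["pixels"].astype(int)
    red=(np.hypot(P[...,0]-.534,P[...,1]-.009)<.1)&(r[...,0]-r[...,1]>60)&(r[...,0]-r[...,2]>60)
    print(red.sum(),P[red].mean(0),np.percentile(P[red][:,2],[3,50,97]))
    for k in("cap_center","vial_mouth"):
        print(k,[(d["p"],d["rect"]) for d in look_for(c,k)[:2]])
    cv2.imwrite("pics/p3.png",cv2.resize(c["pixels"][100:240,230:410,::-1],None,fx=4,fy=4,interpolation=cv2.INTER_CUBIC))
```

```text
0.062 t17.11 [0.5346 0.009  0.0631] F [-1.5  2.6  6.2] gap 0.0487
0.066 t17.36 [0.5344 0.0087 0.0665] F [ 0.6 -0.1  2.9] gap 0.0488
0.071 t17.63 [0.5334 0.0087 0.0708] F [ 0.1 -0.1  0. ] gap 0.0486
0.078 t17.96 [0.5339 0.0087 0.0783] F [ 0.4 -0.1 -0.2] gap 0.0490
up t19.39 [0.5335 0.0087 0.1562] F [-0.2 -0.2 -0.6] gap 0.0489
36 [ 0.54135728 -0.00979524  0.1809632 ] [0.16907417 0.18305623 0.18712259]
cap_center []
vial_mouth [(0.73, [318.4, 196.4, 329.1, 212.9]), (0.49, [277.0, 125.9, 308.7, 158.0])]
```

View pics/p3.png

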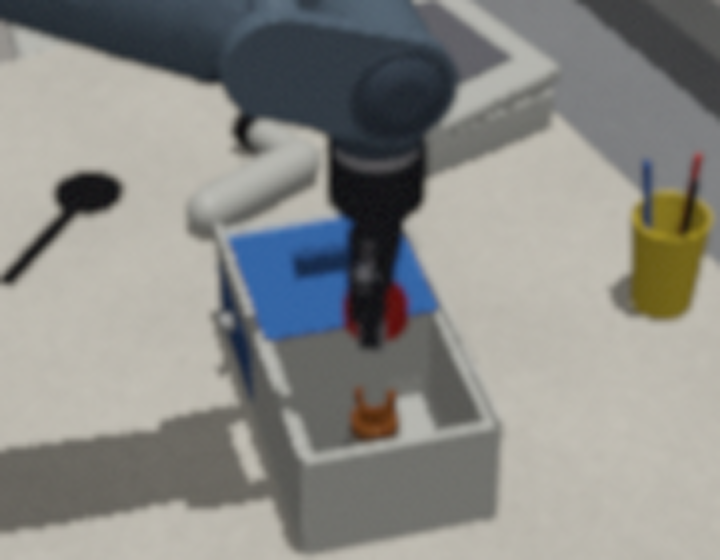

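The cap (right crop at about (375, 310)) is in the fingers, straight above the open amber vial (375, 410), and the cover is still open. I'll make a final numeric check and hand in.

Run:
```python
from h import *
c=read_camera("top"); P=pts(c); r=c["pixels"].astype(int)
b=(np.hypot(P[...,0]-C[0],P[...,1]-C[1])<.22)&(r[...,2]-r[...,0]>60)&(P[...,2]>.09)&(P[...,2]<.114)
print("cover far edge y",np.percentile((P[b][:,:2]-C)@ey,99.5),"expect .138")
for k in("spare_vial","viewer","occluder","lens_tray","books"): print(k,[d["rect"] for d in look_for(c,k)[:1]])
st(); print("tilt deg",np.degrees(np.arccos(-Ro.from_quat(read_ee_rot()).as_matrix()[2,2])), np.abs(read_qvel()).max())
job_done()
```

```text
cover far edge y 0.1349597862877093 expect .138
spare_vial [[433.9, 209.2, 460.5, 227.5]]
viewer [[149.1, 158.9, 200.7, 210.7]]
occluder [[147.9, 220.2, 192.2, 273.7]]
lens_tray [[434.3, 135.1, 511.5, 195.7]]
books []
 t19.89 [0.5336 0.0088 0.1565] F [ 0.6 -0.7 -0.7] gap 0.0488
tilt deg 0.0007228896975681846 0.003951235806543515
the job is handed in; nothing more can be done
```

The job is handed in after 19.9 s. The gripper holds the cap still and level, straight above the open vial. `job_done()` gives no verdict.

- **Cover:** I slid it until it met its end stop, at about 16 N. Its far edge last measured 135 mm along the case against 138 mm expected. That 3 mm gap is close to the 2 mm camera error, and the edge did not move after I let go.
- **Cap:** I pressed it down to the hard stop, about 6.5 mm, and turned it 66° anticlockwise under about 15 N. There was almost no torque on the wrist, so no sign of slipping. It lifted off without resistance.
- **Final pose:** By calculation from the grip height, the cap's rim is about 80 mm above the vial mouth. The gripper tilt reads under 0.01° and its opening is steady at 49 mm.
- **Other things on the desk:** The spare vial, viewer, occluder and tray are where they were at the start, to within a few pixels.
- **Checks that failed or disagreed:**
  - The network did not report the books in the last picture. The arm went nowhere near them after the start, but their position was not confirmed.
  - The network did not find the cap in the final side view either. I confirmed it from the picture, depth and finger opening instead.
  - The side camera placed the cap about 5 mm from where the top camera's fit did. I used the top view, and the grip came out centred.

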